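# Put the electric kettle on for mate

### The arm

A 7-joint arm with a two-finger parallel gripper is mounted at the origin on the work surface. World frame = base frame: x ahead of the robot, y to its left, z up, the work surface at z = 0. Lengths are in m, angles in rad, forces in N, time in s.
With the tool pointing down it reaches from about 0.4 to 0.85 m from the base axis. Payload 4.5 kg.
Tool frame: the origin (TCP) lies at the very end of the fingers, on their centre line; the grasp point (between the pads) lies 19 mm behind it (tcp_to_grasp is the z of the grasp point in the tool frame, in m); z points along the fingers, y is the line along which they close (so a half turn about z gives the same grasp; the last joint's range is limited). The gripper opens to 88 mm and grips with 3 to 60 N. Pads are 18 mm wide; open, the fingers measure 123 mm over their backs; the gripper's body (75 mm by 187 mm) begins 45 mm behind the grasp point.
Start: joints at [1.35, 0.689, -0.195, 1.565, 0.157, 0.902, -0.215], TCP at [0.158, -0.605, 0.239] pointing down, gripper open.
Joint ranges: [-3.01, 3.01], [-0.46, 2.08], [-1.47, 1.51], [0.13, 2.56], [-1, 4.14], [0.04, 2.09], [-2.66, 2.66]. Speed limits (rad/s): [2.57, 2.57, 3.14, 3.14, 3.14, 3.14, 3.14].

### API

Orientations are given as a unit quaternion [x, y, z, w].
In Python, from plant import * gives the robot as it stands. The module is installed in compiled form; this text tells all that it offers.
- The arm moves only by the shell command python3 -m jog 'ROWS' [OPENING] [FORCE]. ROWS is JSON, a list that holds one entry, the list of rows, each a list of 6 numbers: the shift along the tool's x, y, z in m, then the turn, a rotation vector about the tool's x, y, z in rad. In form: [[[dx, dy, dz, ax, ay, az], ...]]. A call has 1 to 12 rows; each row shifts and turns the commanded pose from where the row before left it, along the tool's axes as they then stand; what a row does not reach is not made up. A row lasts 1/8 s, in which the tool goes at most 62.5 mm and 10.7 degrees, less where a joint would pass 70% of its speed; a pose out of reach is approached as far as the arm can. A call with a gripper value outside its range is refused whole. OPENING is the finger opening in m, from 0 to 0.0881, set as the call begins (- or left out, the last holds). The fingers move at their own pace and stop on an object; FORCE is the grip in N (left out, the last holds). Time passes only in rows, so rows that do not move let the fingers close. It gives the time, the measured TCP pose, the force, the opening and the grip force at its end, in the units of the state.
- get_state(): the state, without advancing time (a new reading comes with each control period).
- snapshot(name): name is "side" or "top"; returns a dict with "frame" (384x512x3 uint8, red, green, blue), "mtx" (3x3 intrinsics, pixels), "xyz" and "orientation" of the camera in the world. Camera axes: x right, y down, z forward; pixel columns grow to the right and rows downward; lengths in m; the calibration is good to about 2 mm. A picture is of the moment at which its call begins. There is no depth.
- finish_job(): hands the job in; it is judged then, once.
The state is a dict: "clock": time; "q": joint angles; "qd": joint speeds; "joint_torque": joint torques, N m; "tool_pos": TCP position; "eef_rot": TCP orientation; "contact_force": force on the tool from outside, world axes, zero at the start; "moment": the same for the moment, N m; "opening": opening from 0.0 (shut) to 1.0 (fully open); "finger_force": force on a finger pad.
Only numpy, scipy, OpenCV 4.12 (cv2) and the standard library are available. Lean on these libraries where they do the work, as an engineer would, in place of code of your own. Each camera call takes 0.05 s, during which the arm holds its last target. There are 200 camera calls.

### The job

Put the kettle on for mate with your closed fingertips, lifting nothing: first push the open lid all the way shut, then press the white temperature rocker over to its green end, and last press the grey power rocker over to its orange end so that it is on. Power must not go on before the lid is shut and green is chosen. Leave the kettle seated on its base, do not lift or shift it, and leave the jar, tin, tumbler and clipboard where they stand.

Things in the scene. Friction and masses are not known exactly. Their poses are not given: they have to be found in the camera images.
- kettle_base: black power base, fixed to the desk: slab 165 mm (x) by 262 mm (y), top 20 mm above the desk; origin on the desk under the kettle's axis, x from handle to spout. It spans y = -85 to +177 mm; beyond y = +80 mm it is the control deck with two rockers, both centred at y = +132 mm: white selector at x = -33 mm, grey power rocker at x = +33 mm.
- kettle: steel kettle, about 0.9 kg, standing loose on the base (a boss centres it with 4 mm of play). Origin: centre of its underside, 20 mm above the desk; axes nearly those of the base. Wall radius 72 mm low down, 60 mm at the rim 195 mm up. Black handle on the -x side, to x = -123 mm and 195 mm up; spout on the +x side, to x = +84 mm and 195 mm up.
- lid (a joint): angle of the kettle's lid in rad: 0 shut flat on the rim, grows as it opens, to 1.25 at most; starts part open. Stiff hinge: the lid stays where it is left, and needs 1 to 2 N at its free edge; it stops at 0.
- lid_hinge (a point): middle of the lid's hinge line, on the handle side of the rim, 195 mm above the kettle's origin. Turns with the lid: x along the lid to its free edge, y along the hinge line, z out of its top face. The lid is a flat disc of 114 mm diameter, centre 60 mm from the hinge; its top face lies 12 mm above the hinge line along z.
- lid_push (a point): point on the outer (top) face of the lid, 85 mm from the hinge line, on the centre line; same axes as lid_hinge. When the lid is open this face looks up and back towards the handle.
- selector (a joint): angle of the white rocker, rad: -0.15 inner end (towards the kettle, red dot) fully down, +0.15 outer end (+y, green dot, mate) fully down. Rocker 27 mm wide (x), 48 mm long (y), hinged along x, 27 mm above the desk. Stiff: it stays where it is left, so press until it stops. Starts at red. The raised end takes about 3 N and goes down about 6 mm.
- mate_end (a point): top of the white rocker's outer end, at the green dot, 19 mm from the rocker's hinge: press here straight down. About 35 mm above the desk when raised, 30 mm when fully down. Moves with the rocker; axes those of the base, tipped with the rocker.
- power (a joint): angle of the grey power rocker, rad: -0.15 off (inner, plain end down), +0.15 on (outer end, orange dot, fully down). Same size, stiffness, force and travel as the white one. Starts off.
- on_end (a point): top of the grey rocker's outer end, at the orange dot, 19 mm from the rocker's hinge: press here straight down. Heights and axes as for mate_end.
- jar: cream ceramic jar with a cork stopper, 100 mm diameter, 136 mm high, loose, origin under its centre. To be left alone.
- tin: steel thumbtack tin with a screw-top lid, 71 mm diameter, 39 mm high, loose, origin under its centre. To be left alone.
- tumbler: green glass tumbler, 74 mm rim diameter, 98 mm high, loose, origin under its centre. To be left alone.
- clipboard: white plastic clipboard, 230 mm (x) by 160 mm (y), lying flat, spring clip up to 17 mm high at its +x end, loose, origin under its centre. To be left alone.
Mind the look-alikes: they are no part of the job. Several things have the shape of the kettle; the one meant has the colours described above.

How it is judged:
By the outcome, as a careful person would: the job done as asked, in the order asked, and still so for the second after the job is handed in, with the robot touching nothing.
It also fails if it takes over 58 s, if anything falls off the work surface, if the arm or the gripper's body presses on something with over 40 N, if the wrist force passes 120 N, or if a joint passes its speed limit or range.

## Working session

There is one attempt and no reset: what is moved stays moved. The work goes in short steps, Python scripts to look and compute and a shell command to move; the robot and the scene stay as the last step left them, time stands still between calls to the robot, and variables do not carry over. Pictures are saved under pics/ and viewed, at most 10 in all, crops included, and the job is handed in when it is done.

```bash
mkdir -p pics; cat > h.py <<'E'
from plant import *
import numpy as np, cv2
from scipy.spatial.transform import Rotation as R
def snap(n,f=None):
    s=snapshot(n)
    if f: cv2.imwrite('pics/'+f,s['frame'][:,:,::-1])
    return s
def ray(s,u,v):
    d=np.linalg.inv(s['mtx'])@[u,v,1]; d=R.from_quat(s['orientation']).apply(d)
    return np.array(s['xyz']),d/np.linalg.norm(d)
def onz(s,u,v,z):
    o,d=ray(s,u,v); return o+d*(z-o[2])/d[2]
def proj(s,p):
    c=R.from_quat(s['orientation']).inv().apply(np.array(p)-s['xyz']); c=s['mtx']@c; return c[:2]/c[2]
def tri(s1,a,s2,b):
    o,d=ray(s1,*a);p,e=ray(s2,*b)
    t=np.linalg.lstsq(np.c_[d,-e],p-o,rcond=None)[0]
    x,y=o+d*t[0],p+e*t[1]; return (x+y)/2,np.linalg.norm(x-y)
E
python3 - <<'E'
from h import *
a=snap('side','s0.png');b=snap('top','t0.png')
for s in(a,b):print(s['xyz'],s['orientation'],s['mtx'])
print(get_state())
E
```

```text
[ 0.84703566 -0.10508526  1.09224695] [ 0.84614508  0.51067495 -0.07683093 -0.13170652] [[389.42300928   0.         261.75342087]
 [  0.         389.42300928 192.86261831]
 [  0.           0.           1.        ]]
[0.39869431 0.0317743  1.02932457] [ 0.7249362  -0.68018706  0.07361844 -0.07995875] [[357.62778958   0.         263.13462792]
 [  0.         357.62778958 192.80123126]
 [  0.           0.           1.        ]]
{'clock': 0.1, 'q': array([ 1.34977237,  0.6898912 , -0.19453493,  1.56619841,  0.15731695,
        0.90250595, -0.21511409]), 'qd': array([ 4.88722815e-04, -8.72272417e-04,  1.00926944e-04, -1.93537920e-03,
       -2.22080262e-04,  9.04487494e-05,  5.93635216e-04]), 'joint_torque': array([-2.39681853e-03, -5.28492665e+01, -1.27149906e+00, -1.53835505e+01,
       -5.26231283e-02,  2.01137365e-03,  2.57853617e-05]), 'tool_pos': array([ 0.15737097, -0.60429722,  0.23800727]), 'eef_rot': array([ 9.91888723e-01,  1.27106703e-01, -1.62198876e-04, -7.88260254e-04]), 'contact_force': array([-0.32419768, -0.53602129, -0.08439057]), 'moment': array([ 0.04910949, -0.0237105 , -0.04391375]), 'finger_force': 0.0, 'opening': 1.000974202009404}
```

View pics/s0.png

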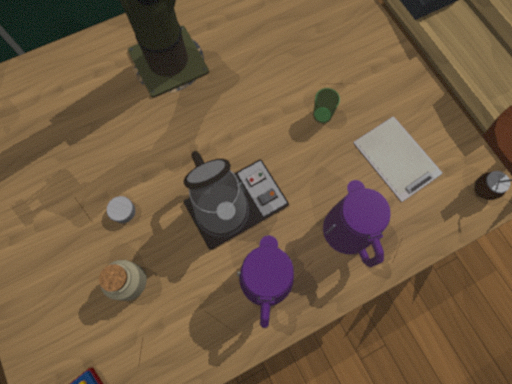

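View pics/t0.png

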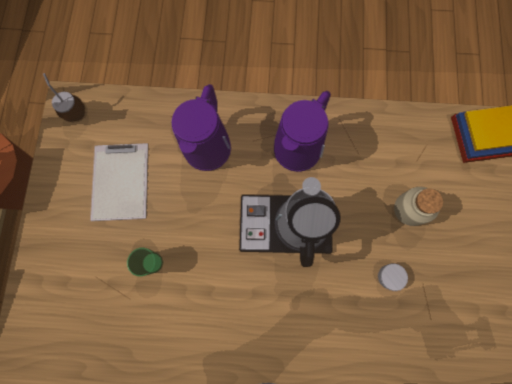

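Side: kettle with lid open at (215,190), base deck with rockers at about (262,187), and the handle towards the robot. Top: base spans about (240..332, 195..252), deck on the left, and two purple look-alikes above. Next I'll zoom in on both for detail.

```bash
python3 - <<'E'
from h import *
a=snap('side');b=snap('top')
A=a['frame'][145:255,170:300];B=b['frame'][170:275,225:350]
A=cv2.resize(A,None,fx=3,fy=3,interpolation=cv2.INTER_CUBIC);B=cv2.resize(B,(390,330),interpolation=cv2.INTER_CUBIC)
im=np.hstack([A,B])[:,:,::-1]; im=np.clip(im.astype(float)*1.5,0,255).astype(np.uint8)
cv2.imwrite('pics/c0.png',im)
for n,s,(x0,y0,x1,y1) in(('side',a,(235,150,300,215)),('top',b,(236,190,272,258))):
    hsv=cv2.cvtColor(s['frame'],cv2.COLOR_RGB2HSV)
    for c,lo,hi in(('red',(0,130,60),(6,255,255)),('orange',(7,150,110),(22,255,255)),('green',(40,90,40),(85,255,255))):
        m=cv2.inRange(hsv,lo,hi);k=np.zeros_like(m);k[y0:y1,x0:x1]=m[y0:y1,x0:x1]
        N,_,st,ce=cv2.connectedComponentsWithStats(k)
        for i in range(1,N):print(n,c,st[i,4],ce[i].round(1),onz(s,*ce[i],.033).round(4))
E
```

```text
side red 6 [251.  179.5] [0.503  0.0468 0.033 ]
side orange 9 [271.7 192.9] [0.5664 0.0803 0.033 ]
top red 7 [260.7 233.6] [0.5022 0.0472 0.033 ]
top orange 13 [250.6 209.6] [0.5678 0.0801 0.033 ]
```

View pics/c0.png

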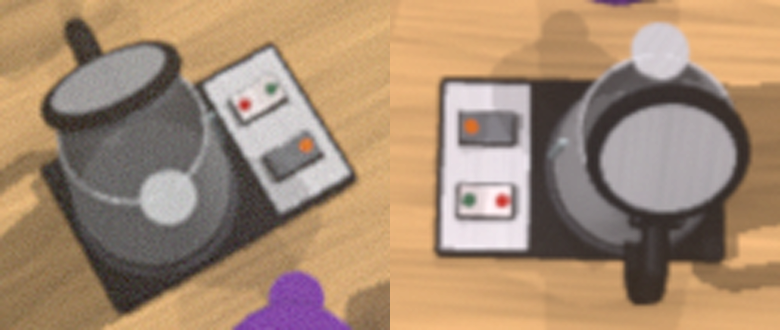

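Crop: in the side view the lid disc centre is at (208.3,171.3) and the spout at (226,210.7). In the top view the lid is at (314.1,220.3) and the spout at (311.5,185.9), and the green dot is at (250,233.6).

```bash
python3 - <<'E'
from h import *
a=snap('side');b=snap('top')
T=lambda x,y:((x-390)/3.12+225-.3,y/3.143+170-.3)
S=lambda x,y:(x/3+170-.3,y/3+145-.3)
print('green',onz(b,*T(468,200),.034),onz(a,*S(271,89),.034))
for p in((443,80),(437,255),(722,260)):print('T',onz(b,*T(*p),.02))
for p in((275,43),(356,178),(120,312)):print('S',onz(a,*S(*p),.02))
print('lid',tri(a,S(115,79),b,T(668,158)))
print('spout',tri(a,S(168,197),b,T(660,50)))
print('lid far edge?',tri(a,S(180,55),b,T(603,150)),tri(a,S(44,113),b,T(750,150)))
print('handle end',tri(a,S(75,28),b,T(643,295)))
E
```

```text
green [0.50081012 0.0777764  0.034     ] [0.5014802  0.07697752 0.034     ]
T [0.61061299 0.10943274 0.02      ]
T [0.45181316 0.10258701 0.02      ]
T [ 0.46366925 -0.15182081  0.02      ]
S [0.45584584 0.10545312 0.02      ]
S [0.61466842 0.10909845 0.02      ]
S [ 0.62566767 -0.14532997  0.02      ]
lid (array([ 0.5149753 , -0.06583142,  0.26716054]), np.float64(0.005022556890636387))
spout (array([ 0.60260438, -0.06640522,  0.2156541 ]), np.float64(0.0001980069920443304))
lid far edge? (array([ 0.51895603, -0.01740322,  0.26675498]), np.float64(0.012646290388284262)) (array([ 0.52110975, -0.12167818,  0.28062387]), np.float64(7.138840467823224e-05))
handle end (array([ 0.42336073, -0.06691757,  0.17787787]), np.float64(0.00462019604691279))
```

Base: origin about (0.539,-0.072), yaw about 2.4°. The dot separations, slab size and spout all agree with this. Lid centre about (0.515,-0.068,0.267), which puts the lid roughly 0.77 rad open. I'll close the fingers, rise, and turn so that tool y lies along base x.

```bash
python3 -m jog '[[[0,0,-0.016,0,0,-0.17],[0,0,-0.016,0,0,-0.17],[0,0,-0.016,0,0,-0.17],[0,0,-0.016,0,0,-0.17],[0,0,-0.016,0,0,-0.17],[0,0,-0.016,0,0,-0.17],[0,0,-0.016,0,0,-0.17],[0,0,-0.016,0,0,-0.17],[0,0,0,0,0,0],[0,0,0,0,0,0]]]' 0 20
python3 - <<'E'
from h import *
s=get_state();r=R.from_quat(s['eef_rot']);print(s['q'].round(2),r.as_matrix().round(3))
print((r.inv().apply(np.array([.535,-.072,.36])-s['tool_pos'])).round(4))
E
```

```text
clock: 1.55
tool_pos: [0.1572, -0.6045, 0.366]
eef_rot: [0.692, 0.722, 0.0, -0.001]
contact_force: [0.6, -0.0, 0.3]
opening: 0.007
finger_force: 0.0
[ 1.56  0.62 -0.6   1.37  0.35  1.26  0.98] [[-0.041  0.999 -0.001]
 [ 0.999  0.041  0.001]
 [ 0.001 -0.001 -1.   ]]
[0.5165 0.3994 0.0063]
```

```bash
python3 -m jog '[[[0.043,0.0333,0,0,0,0],[0.043,0.0333,0,0,0,0],[0.043,0.0333,0,0,0,0],[0.043,0.0333,0,0,0,0],[0.043,0.0333,0,0,0,0],[0.043,0.0333,0,0,0,0],[0.043,0.0333,0,0,0,0],[0.043,0.0333,0,0,0,0],[0.043,0.0333,0,0,0,0],[0.043,0.0333,0,0,0,0],[0.043,0.0333,0,0,0,0],[0.043,0.0333,0,0,0,0]]]'
python3 - <<'E'
from h import *
s=get_state();r=R.from_quat(s['eef_rot']);print(s['q'].round(2),s['tool_pos'])
print((r.inv().apply(np.array([.535,-.072,.36])-s['tool_pos'])).round(4))
E
```

```text
clock: 3.05
tool_pos: [0.5345, -0.0705, 0.3659]
eef_rot: [0.692, 0.722, -0.001, -0.0]
contact_force: [0.5, -0.7, 0.8]
opening: 0.008
finger_force: 0.0
[ 0.46  0.49 -0.68  1.62  0.33  1.15 -0.26] [ 0.53446632 -0.0705071   0.36591926]
[-0.0015  0.0005  0.0059]
```

```bash
python3 -m jog '[[[0,0,0.01,0,0,0],[0,0,0.01,0,0,0],[0,0,0.01,0,0,0],[0,0,0.01,0,0,0],[0,0,0.01,0,0,0],[0,0,0.01,0,0,0],[0,0,0.008,0,0,0],[0,0,0.008,0,0,0],[0,0,0.008,0,0,0],[0,0,0.008,0,0,0]]]'; python3 -m jog '[[[0,0,0.006,0,0,0],[0,0,0.006,0,0,0],[0,0,0.006,0,0,0],[0,0,0.004,0,0,0],[0,0,0.004,0,0,0],[0,0,0.003,0,0,0],[0,0,0.003,0,0,0],[0,0,0,0,0,0]]]'
```

```text
clock: 4.3
tool_pos: [0.5343, -0.0717, 0.2744]
eef_rot: [0.691, 0.723, 0.0, 0.0]
contact_force: [0.0, 0.7, 1.2]
opening: 0.004
finger_force: 0.6
clock: 5.3
tool_pos: [0.5337, -0.0718, 0.2424]
eef_rot: [0.691, 0.723, -0.0, -0.0]
contact_force: [0.3, 1.4, -0.0]
opening: 0.003
finger_force: 0.0
```

```bash
cat > look.py <<'E'
from h import *
import sys
a=snap('side');b=snap('top')
A=cv2.resize(a['frame'][145:255,170:300],(390,330),interpolation=cv2.INTER_CUBIC);B=cv2.resize(b['frame'][170:275,225:350],(390,330),interpolation=cv2.INTER_CUBIC)
cv2.imwrite('pics/'+sys.argv[1],np.clip(np.hstack([A,B])[:,:,::-1]*1.5,0,255))
E
python3 look.py c1.png
```

```text
[ WARN:0@1.756] global loadsave.cpp:1063 imwrite_ Unsupported depth image for selected encoder is fallbacked to CV_8U.
```

View pics/c1.png

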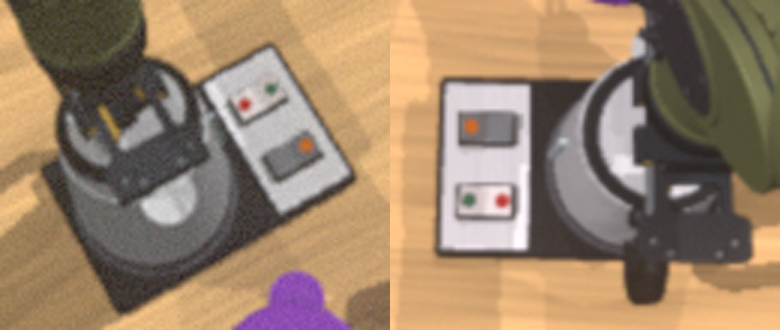

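The lid has moved down with the fingertips and is nearly flat on the rim, around (128,105) in the side half. I'll keep pressing gently until it stops.

```bash
python3 -m jog '[[[0,0,0.003,0,0,0],[0,0,0.003,0,0,0],[0,0,0.002,0,0,0],[0,0,0.002,0,0,0],[0,0,0.002,0,0,0],[0,0,0,0,0,0]]]'; python3 -m jog '[[[0,0,0.002,0,0,0],[0,0,0.001,0,0,0],[0,0,0,0,0,0]]]';python3 -m jog '[[[0,0,0.001,0,0,0],[0,0,0.001,0,0,0],[0,0,0,0,0,0]]]'
```

```text
clock: 6.15
tool_pos: [0.5337, -0.0718, 0.2304]
eef_rot: [0.691, 0.723, -0.0, -0.0]
contact_force: [0.0, 0.4, 0.8]
opening: 0.008
finger_force: 0.1
clock: 6.52
tool_pos: [0.5339, -0.0718, 0.2276]
eef_rot: [0.691, 0.723, -0.0, -0.0]
contact_force: [0.8, 0.5, 0.7]
opening: 0.005
finger_force: 0.3
clock: 6.9
tool_pos: [0.534, -0.0718, 0.2273]
eef_rot: [0.691, 0.722, -0.0, 0.001]
contact_force: [-3.5, -0.6, 14.0]
opening: 0.006
finger_force: 7.0
```

The lid stopped at z=0.2273 with 14 N, and the expected shut height is 0.227. Next is the green end: lift, then travel +y.

```bash
python3 -m jog '[[[0,0,-0.02,0,0,0],[0,0,-0.02,0,0,0],[0,0,-0.02,0,0,0],[0.025,-0.005,0,0,0,0],[0.025,-0.005,0,0,0,0],[0.025,-0.005,0,0,0,0],[0.025,-0.005,0,0,0,0],[0.025,-0.004,0,0,0,0],[0.024,-0.004,0,0,0,0],[0,0,0,0,0,0],[0,0,0,0,0,0]]]'
python3 look.py c2.png
python3 - <<'E'
from h import *
s=get_state();r=R.from_quat(s['eef_rot']);print(s['q'].round(2),s['contact_force'])
print((r.inv().apply(np.array([.5,.0775,.05])-s['tool_pos'])).round(4))
E
```

```text
clock: 8.28
tool_pos: [0.4995, 0.0745, 0.2854]
eef_rot: [0.692, 0.722, -0.001, 0.0]
contact_force: [1.2, 0.1, -0.5]
opening: 0.005
finger_force: 0.0
[ 0.17  0.53 -0.65  1.85  0.4   0.9  -0.62] [ 0.9410626  -0.68440368 -1.13171463]
[0.0034 0.0006 0.2354][ WARN:0@1.136] global loadsave.cpp:1063 imwrite_ Unsupported depth image for selected encoder is fallbacked to CV_8U.
```

View pics/c2.png

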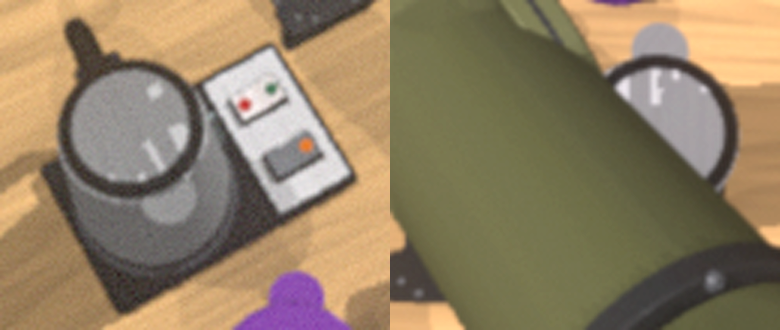

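The lid is now shut flat: in the side half it is a full disc at (128,125), with the kettle unmoved. I'll go down in part and check that the forearm clears the kettle.

```bash
python3 -m jog '[[[0.003,0,0.02,0,0,0],[0,0,0.02,0,0,0],[0,0,0.02,0,0,0],[0,0,0.02,0,0,0],[0,0,0.02,0,0,0],[0,0,0.02,0,0,0],[0,0,0.02,0,0,0],[0,0,0.02,0,0,0],[0,0,0,0,0,0]]]'
python3 - <<'E'
from h import *
a=snap('side');b=snap('top')
im=np.hstack([a['frame'][40:290,60:330],b['frame'][120:370,200:470]])[:,:,::-1]
im=cv2.resize(im,(800,370)).astype(float)*1.5
cv2.imwrite('pics/c3.png',np.clip(im,0,255).astype(np.uint8))
E
```

```text
clock: 9.5
tool_pos: [0.4988, 0.0776, 0.1246]
eef_rot: [0.692, 0.722, -0.001, -0.0]
contact_force: [0.3, 1.1, 0.6]
opening: 0.009
finger_force: 0.0
```

View pics/c3.png

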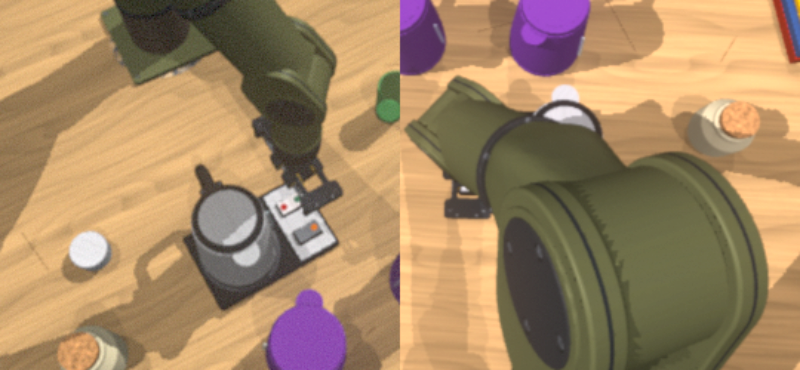

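The forearm stays well clear of the kettle in the side half, and the fingertips hang above the white rocker near (320,190). I'll continue down to press.

```bash
python3 -m jog '[[[0,0.001,0.02,0,0,0],[0,0,0.02,0,0,0],[0,0,0.02,0,0,0],[0,0,0.016,0,0,0],[0,0,0.004,0,0,0],[0,0,0.004,0,0,0],[0,0,0.002,0,0,0],[0,0,0,0,0,0]]]';python3 -m jog '[[[0,0,0.002,0,0,0],[0,0,0.002,0,0,0],[0,0,0.002,0,0,0],[0,0,0.002,0,0,0],[0,0,0,0,0,0]]]'
```

```text
clock: 10.6
tool_pos: [0.5006, 0.0789, 0.04]
eef_rot: [0.691, 0.722, 0.0, 0.0]
contact_force: [0.4, -0.4, -0.4]
opening: 0.005
finger_force: 0.0
clock: 11.22
tool_pos: [0.5005, 0.0791, 0.0316]
eef_rot: [0.691, 0.723, 0.0, 0.0]
contact_force: [0.4, 0.9, 1.5]
opening: 0.002
finger_force: 0.7
```

```bash
python3 -m jog '[[[0,0,0.001,0,0,0],[0,0,0.001,0,0,0],[0,0,0,0,0,0]]]';python3 -m jog '[[[0,0,0.001,0,0,0],[0,0,0.0005,0,0,0],[0,0,0,0,0,0]]]'
```

```text
clock: 11.6
tool_pos: [0.5005, 0.0791, 0.0303]
eef_rot: [0.691, 0.723, 0.0, 0.0]
contact_force: [-1.4, 2.4, 9.3]
opening: 0.004
finger_force: 4.8
clock: 11.98
tool_pos: [0.5006, 0.0792, 0.0302]
eef_rot: [0.691, 0.723, 0.001, 0.001]
contact_force: [-3.5, 2.3, 24.4]
opening: 0.004
finger_force: 12.1
```

The white rocker hit its stop at z=0.0302 with 24 N. I'll lift, check the selector, and move over the orange end.

```bash
python3 -m jog '[[[0,0,-0.02,0,0,0],[0,0,-0.02,0,0,0],[0,0.022,0,0,0,0],[0,0.022,0,0,0,0],[0,0.022,0,0,0,0],[0,0,0,0,0,0],[0,0,0,0,0,0]]]'
python3 look.py c4.png 2>/dev/null
```

```text
clock: 12.85
tool_pos: [0.5648, 0.081, 0.0677]
eef_rot: [0.691, 0.722, -0.001, -0.0]
contact_force: [-0.6, -0.4, -0.3]
opening: 0.003
finger_force: 0.0
```

View pics/c4.png

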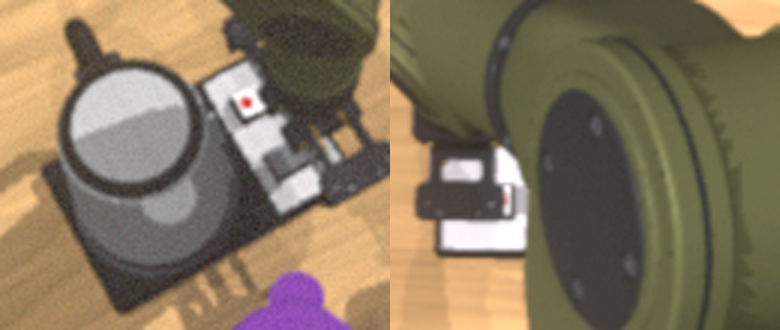

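The kettle and lid are unchanged, and the white rocker's red end at (247,102) now shows raised. Now I'll press the orange end.

```bash
python3 -m jog '[[[0,0.001,0.01,0,0,0],[0,0,0.01,0,0,0],[0,0,0.008,0,0,0],[0,0,0.002,0,0,0],[0,0,0.002,0,0,0],[0,0,0.002,0,0,0],[0,0,0.002,0,0,0],[0,0,0.001,0,0,0],[0,0,0.001,0,0,0],[0,0,0,0,0,0]]]';python3 -m jog '[[[0,0,0.001,0,0,0],[0,0,0.0005,0,0,0],[0,0,0,0,0,0]]]'
```

```text
clock: 14.2
tool_pos: [0.5679, 0.0824, 0.0305]
eef_rot: [0.691, 0.723, 0.001, 0.0]
contact_force: [-0.3, 1.6, 4.5]
opening: 0.001
finger_force: 1.9
clock: 14.58
tool_pos: [0.5679, 0.0824, 0.0303]
eef_rot: [0.691, 0.723, 0.001, 0.001]
contact_force: [-3.1, 1.6, 15.8]
opening: 0.005
finger_force: 7.8
```

```bash
python3 -m jog '[[[0,0,0.001,0,0,0],[0,0,0,0,0,0]]]'; python3 -m jog '[[[0,0,-0.02,0,0,0],[0,0,-0.03,0,0,0],[0,0,-0.05,0,0,0],[0,0,-0.05,0,0,0],[0,0,-0.05,0,0,0],[0.05,0,-0.05,0,0,0],[0.05,0,0,0,0,0],[0.05,0,0,0,0,0],[0.05,0,0,0,0,0],[0,0,0,0,0,0],[0,0,0,0,0,0]]]'
python3 look.py c5.png 2>/dev/null
```

```text
clock: 14.82
tool_pos: [0.5679, 0.0824, 0.0302]
eef_rot: [0.691, 0.723, 0.001, 0.001]
contact_force: [-5.3, 0.9, 23.3]
opening: 0.007
finger_force: 11.7
clock: 16.2
tool_pos: [0.5593, 0.2741, 0.2712]
eef_rot: [0.692, 0.722, -0.001, 0.001]
contact_force: [0.3, -0.8, -0.4]
opening: 0.0
finger_force: 0.0
```

View pics/c5.png

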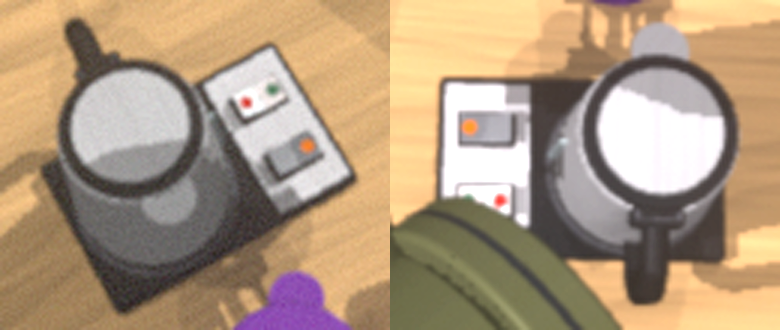

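The lid is shut, both rockers are tipped to their outer ends (dots at (273,90) and (307,146) in the side half), the kettle is in place and the arm is clear.

```bash
python3 -c "
from plant import *
print(finish_job())"
```

```text
the job is handed in; nothing more can be done
None
```

The lid is shut, the white rocker is at green and then the grey power rocker is on, each pressed to its stop in that order; the kettle looked unmoved on its base, the arm was clear, and the job was handed in at about 16 s.

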